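# Portion mosaic tiles and present the red dish

### The arm

A 6-joint arm with a two-finger parallel gripper is mounted at the origin on the work surface. World frame = base frame: x ahead of the robot, y to its left, z up, the work surface at z = 0. Lengths are in m, angles in rad, forces in N, time in s.
With the tool pointing down it reaches from about 0.25 to 0.775 m from the base axis. Payload 4 kg.
Tool frame: the origin (TCP) lies at the very end of the fingers, on their centre line; the grasp point (between the pads) lies 19 mm behind it (tcp_to_grasp is the distance from the TCP to the grasp point, in m); z points along the fingers, y is the line along which they close (so a half turn about z gives the same grasp; the last joint's range is limited). The gripper opens to 94 mm and grips with 3 to 60 N. Pads are 16 mm wide; open, the fingers measure 119 mm over their backs; the gripper's body (75 mm by 177 mm) begins 78 mm behind the grasp point.
Start: joints at [-1.443, 0.087, 1.371, -0, 1.684, -0.103], TCP at [0.126, -0.535, 0.184] pointing down, gripper open.
Joint ranges: [-3.1, 3.1], [-0.76, 2.03], [0.27, 2.55], [-1.08, 4.22], [0.17, 2.65], [-2.57, 2.57]. Speed limits (rad/s): [2.79, 2.79, 3.14, 3.14, 3.14, 3.14].

### API

Orientations are given as [roll, pitch, yaw] about the fixed x, y, z axes, in that order (R = Rz(yaw) Ry(pitch) Rx(roll)).
In Python, from bench import * gives the robot as it stands.
- The arm moves only by the shell command python3 -m creep 'ROWS'. ROWS is a JSON list that holds a single list of rows (three levels of brackets), with 1 to 20 rows, each of 5 numbers: the finger opening in m, then dx, dy, dz in normalised numbers (1 is 0.3 m), then a turn about the tool's z in fractions of the full range, 1 being pi/2 rad; each row shifts and turns the commanded pose from where the row before left it, along the tool's axes as they then stand; what a row does not reach is not made up. A row lasts 1/12 s, in which the tool goes at most 0.0417 m and 0.125 rad, less where a joint would pass 70% of its speed; a pose out of reach is approached as far as the arm can. The fingers move at their own pace and stop on an object; the grip force is fixed at half the most. Time passes only in rows, so rows that do not move let the fingers close. It prints the time, the measured TCP pose, the force, the opening and the grip force at its end. Shift and turn numbers lie between -1 and 1, and a call with a number outside is refused. Input that does not fit is refused with a message, and nothing moves.
- get_obs(): the state, without advancing time (a new reading comes with each control period).
- snapshot(name): name is "side" or "top" or "wrist"; returns a dict with "color" (400x640x3 uint8, blue, green, red), "fx", "fy", "cx", "cy" (pixels), "k1" (the pictures are not rectified: a ray, as slopes to the right and down, at radius r is drawn at 1 + k1 r^2 times it, then the intrinsics apply), "extrinsics" (4x4, takes a point from world to camera coordinates). Camera axes: x right, y down, z forward; pixel columns grow to the right and rows downward; lengths in m; the calibration is good to about 2 mm. A picture is of the moment at which its call begins. There is no depth.
- close_job(): hands the job in; it is judged then, once.
The state is a dict: "time": time; "joint_positions": joint angles; "qvel": joint speeds; "joint_torque": joint torques, N m; "tool_pos": TCP position; "ee_rot": TCP orientation; "wrist_force": force on the tool from outside, world axes, zero at the start; "wrist_torque": the same for the moment, N m; "width": finger opening in m; "finger_force": force on a finger pad.
Only numpy, scipy, OpenCV 4.12 (cv2) and the standard library are available. Lean on these libraries where they do the work, as an engineer would, in place of code of your own. Each camera call takes 0.05 s, during which the arm holds its last target. There are 200 camera calls.

### The job

At the mosaic bench, put exactly three of the five blue tiles from the white board into the red dish of the carousel and leave the other two on the board. Then turn the carousel until the red dish faces front, at the yellow arrow of the base, and hold the carousel still there: finish while your gripper is still holding it. Leave the glue bottle, the cup of sticks and the white canister where they are.

Things in the scene. Friction and masses are not known exactly. Their poses are not given: they have to be found in the camera images.
- carousel_base: fixed foot of the carousel: black disc, 160 mm across, 20 mm high, with a flat yellow arrow (6 mm high) that sticks out from under the deck and marks the front. Origin on the turning axis at table height; the arrow lies along its -x axis, tip about 245 mm from the axis, and points roughly to the robot (up to 0.8 rad off world -x)
- carousel: turning part: wooden deck 270 mm across, top 34 mm above the table; origin on the axis, 22 mm above the table. Turns both ways about the vertical without stops; friction (0.05 N m) keeps it where left. Carries four open dishes centred 85 mm from the axis, a quarter turn apart: one red, empty, on its -x axis; three white with stock tiles. Four dark finger posts stand between them
- red_dish (a point): centre of the inner floor of the red dish, 38 mm above the table. The dish is open, inner diameter 66 mm at the floor and 74 mm at the rim, wall 3 mm, inner depth 24 mm, so the rim is 62 mm above the table
- front_spot (a point): point fixed on the base, above the arrow, 85 mm from the turning axis and 38 mm above the table: where point red_dish must be when the red dish faces front
- post0 (a point): top centre of one of the four identical dark wooden finger posts on the turning deck: upright round dowel, diameter 16 mm, 71 mm tall above the deck, top 105 mm above the table, 112 mm from the turning axis. It is fixed to the deck and turns with it. The gripper can take it from above. Seen from above it stands 45 degrees counter-clockwise from the red dish
- post1 (a point): top centre of one of the four identical dark wooden finger posts on the turning deck: upright round dowel, diameter 16 mm, 71 mm tall above the deck, top 105 mm above the table, 112 mm from the turning axis. It is fixed to the deck and turns with it. The gripper can take it from above. Seen from above it stands 135 degrees counter-clockwise from the red dish
- post2 (a point): top centre of one of the four identical dark wooden finger posts on the turning deck: upright round dowel, diameter 16 mm, 71 mm tall above the deck, top 105 mm above the table, 112 mm from the turning axis. It is fixed to the deck and turns with it. The gripper can take it from above. Seen from above it stands 225 degrees counter-clockwise from the red dish
- post3 (a point): top centre of one of the four identical dark wooden finger posts on the turning deck: upright round dowel, diameter 16 mm, 71 mm tall above the deck, top 105 mm above the table, 112 mm from the turning axis. It is fixed to the deck and turns with it. The gripper can take it from above. Seen from above it stands 315 degrees counter-clockwise from the red dish
- board: fixed flat white picking board, 180 (x) by 240 (y) by 8 mm thick; origin at the centre of its underside, so its top is 8 mm above the origin
- tile0: loose blue mosaic tile, 24 by 24 by 8 mm, about 12 g, lying flat on the board; origin at the centre of its underside; all five are alike
- tile1: loose blue mosaic tile, 24 by 24 by 8 mm, about 12 g, lying flat on the board; origin at the centre of its underside; all five are alike
- tile2: loose blue mosaic tile, 24 by 24 by 8 mm, about 12 g, lying flat on the board; origin at the centre of its underside; all five are alike
- tile3: loose blue mosaic tile, 24 by 24 by 8 mm, about 12 g, lying flat on the board; origin at the centre of its underside; all five are alike
- tile4: loose blue mosaic tile, 24 by 24 by 8 mm, about 12 g, lying flat on the board; origin at the centre of its underside; all five are alike
- glue: bystander: white glue bottle with orange cap, diameter 44 mm, 120 mm tall, standing; origin at the centre of its underside
- stick_cup: bystander: grey cup, 80 mm across, 100 mm high, with wooden sticks standing out of it to 160 mm; origin at the centre of its underside
- canister: bystander: white lidded canister, 90 mm across, 132 mm tall; origin at the centre of its underside

How it is judged:
By the outcome, as a careful person would: the job done as asked, in the order asked, and still so for the second after the job is handed in, while the arm keeps its last pose, push and grip.
It also fails if it takes over 72 s, if anything falls off the work surface, if the arm or the gripper's body presses on something with over 40 N, if the wrist force passes 120 N, or if a joint passes its speed limit or range.

## Working session

There is one attempt and no reset: what is moved stays moved. The work goes in short steps, Python scripts to look and compute and a shell command to move; the robot and the scene stay as the last step left them, time stands still between calls to the robot, and variables do not carry over. Pictures are saved under pics/ and viewed, at most 10 in all, crops included, and the job is handed in when it is done.

```bash
mkdir -p pics; ls; python3 - <<'E'
from bench import *
import cv2
o=get_obs(); print(o)
for n in("top","side"):
    s=snapshot(n); cv2.imwrite(f"pics/{n}0.png",s["color"]); print({k:v for k,v in s.items() if k!="color"})
E
```

```text
pics
{'time': 0.0, 'joint_positions': array([-1.44307906e+00,  8.79318605e-02,  1.37225209e+00, -2.76840336e-06,
        1.68359739e+00, -1.03109238e-01]), 'qvel': array([-2.67900015e-04, -1.28932900e-04,  3.42855134e-04, -2.74244201e-05,
       -1.21516948e-03, -4.97824524e-04]), 'joint_torque': array([-5.73189914e-05, -3.40184712e+01, -3.02421606e+01,  7.17403321e-02,
        3.30432155e-02, -1.83126931e-04]), 'tool_pos': array([ 0.12574288, -0.53481654,  0.18231798]), 'ee_rot': array([-3.13941531e+00, -2.22536646e-04,  2.30825953e-01]), 'wrist_force': array([-0.50560575,  1.07359753, -0.16218227]), 'wrist_torque': array([-0.01700078,  0.01268078, -0.02861643]), 'finger_force': 0.0, 'width': 0.09390779888353412}
{'fx': 405.0989838302745, 'fy': 405.0989838302745, 'cx': 319.86597795094974, 'cy': 202.11307002621737, 'k1': -0.0837628585456981, 'extrinsics': array([[-0.01650374, -0.9998624 ,  0.00167385, -0.00451088],
       [-0.97952304,  0.01583202, -0.20070866,  0.59679117],
       [ 0.20065454, -0.00495202, -0.97964955,  1.34297545],
       [ 0.        ,  0.        ,  0.        ,  1.        ]])}
{'fx': 470.18032412410867, 'fy': 470.18032412410867, 'cx': 317.78700718657745, 'cy': 191.40815721005342, 'k1': -0.07042269146397034, 'extrinsics': array([[-0.79162702, -0.61099168,  0.00397897,  0.46199816],
       [-0.30724261,  0.39243085, -0.86694868,  0.27125123],
       [ 0.52813696, -0.6875225 , -0.49838154,  1.1105269 ],
       [ 0.        ,  0.        ,  0.        ,  1.        ]])}
```

View pics/top0.png

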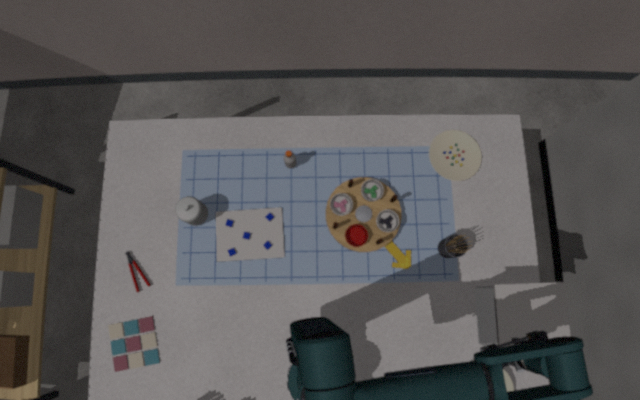

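View pics/side0.png

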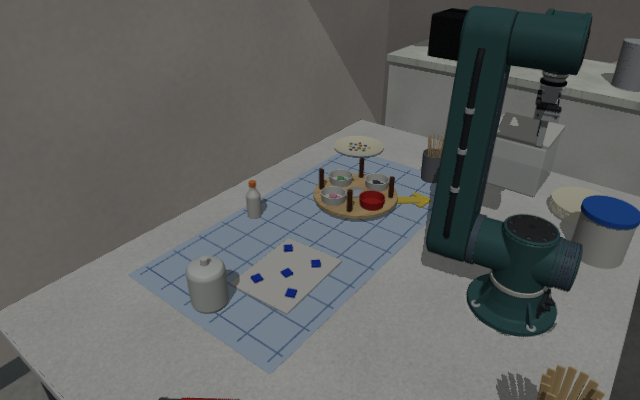

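The top view shows the board with five blue tiles around (250,235), the carousel centred near (364,215), the red dish at (358,235), and the arrow tip at (408,266). The side view agrees, with the canister and glue bottle beside the board.

```bash
cat > h.py <<'E'
from bench import *
import cv2, numpy as np
def cast(s,px,z):
    K=np.array([[s["fx"],0,s["cx"]],[0,s["fy"],s["cy"]],[0,0,1]])
    u=cv2.undistortPoints(np.float64(px).reshape(-1,1,2),K,np.array([s["k1"],0,0,0]))[:,0]
    E=s["extrinsics"];R=E[:3,:3];c=-R.T@E[:3,3]
    d=np.c_[u,np.ones(len(u))]@R
    return c+d*((z-c[2])/d[:,2])[:,None]
def blobs(s,lo,hi,amin=8):
    hsv=cv2.cvtColor(s["color"],cv2.COLOR_BGR2HSV)
    m=cv2.inRange(hsv,lo,hi)
    n,l,st,c=cv2.connectedComponentsWithStats(m)
    return m,[(st[i,4],c[i],cv2.findContours((l==i).astype(np.uint8),0,2)[0][0][:,0]) for i in range(1,n) if st[i,4]>=amin]
E
python3 - <<'E'
from h import *
np.set_printoptions(precision=4,suppress=True)
for n in("top","side"):
    s=snapshot(n); print(n)
    for nm,lo,hi,z in(("blue",(110,150,50),(130,255,255),.016),("red",(0,170,50),(8,255,255),.05),("yel",(20,150,80),(32,255,255),.006),("wood",(8,60,80),(19,200,255),.034),("dark",(0,60,0),(20,255,60),.07)):
        for a,c,k in blobs(s,lo,hi,20 if nm!="blue" else 12)[1]:
            p=cast(s,k,z).astype(np.float32)[:,:2]
            r=cv2.minAreaRect(p); print(nm,a,c.round(1),cast(s,c,z)[0,:2],"rect",np.round(r[0],4),np.round(r[1],4),round(r[2],1))
E
```

```text
topTraceback (most recent call last):
  File "<stdin>", line 8, in <module>
cv2.error: OpenCV(4.12.0) /io/opencv/modules/imgproc/src/convhull.cpp:143: error: (-215:Assertion failed) total >= 0 && (depth == CV_32F || depth == CV_32S) in function 'convexHull'
```

```bash
cat > m.py <<'E'
from h import *
np.set_printoptions(precision=4,suppress=True)
for n in("top","side"):
    s=snapshot(n); print(n)
    for nm,lo,hi,z in(("blue",(110,150,50),(130,255,255),.016),("red",(0,170,50),(8,255,255),.05),("yel",(20,150,80),(32,255,255),.006),("wood",(8,60,80),(19,200,255),.034),("dark",(0,60,0),(20,255,60),.07)):
        for a,c,k in blobs(s,lo,hi,20)[1]:
            p=np.ascontiguousarray(cast(s,k,z)[:,:2],dtype=np.float32)
            if abs(p-[.45,0]).max()>.5: continue
            r=cv2.minAreaRect(p); print(nm,a,c.round(1),cast(s,c,z)[0,:2],"rect",np.round(r[0],4),np.round(r[1],4),round(r[2],1))
E
python3 m.py
```

```text
top
blue 24 [269.5 216.5] [0.5564 0.1654] rect [0.5565 0.1654] [0.0155 0.015 ] 44.5
blue 24 [229.2 222.5] [0.5369 0.3089] rect [0.5367 0.309 ] [0.0165 0.0158] 63.1
blue 25 [246.4 235.1] [0.4912 0.2467] rect [0.4915 0.2463] [0.0177 0.0142] 89.2
blue 24 [267.2 244.8] [0.4561 0.1729] rect [0.4561 0.1726] [0.0151 0.0172] 44.7
blue 27 [231.5 251.6] [0.4337 0.2982] rect [0.4335 0.2981] [0.0168 0.0177] 17.8
red 323 [356.6 234.9] [ 0.4817 -0.1387] rect [ 0.4815 -0.1384] [0.0726 0.0691] 89.0
yel 300 [399. 256.] [ 0.4095 -0.2903] rect [ 0.415 -0.285] [0.0819 0.0865] 86.8
wood 27 [288.2 153.5] [0.7838 0.0975] rect [0.7839 0.0964] [0.0182 0.0191] 90.0
wood 2232 [361.9 215.6] [ 0.5512 -0.1612] rect [ 0.5575 -0.1661] [0.2617 0.2606] 88.9
dark 22 [350.4 183. ] [ 0.6608 -0.1215] rect [ 0.6608 -0.1218] [0.0104 0.0216] 88.1
dark 25 [393.6 198.4] [ 0.6038 -0.2692] rect [ 0.6034 -0.269 ] [0.0097 0.0254] 43.5
dark 48 [454.2 241.8] [ 0.4493 -0.4697] rect [ 0.4503 -0.4682] [0.0189 0.0595] 28.4
side
blue 43 [287.9 247.4] [0.5562 0.1689] rect [0.557  0.1698] [0.0192 0.0235] 40.5
blue 56 [315.5 263. ] [0.4555
[... 431 characters left out ...]
844] [0.0928 0.0851] 85.1
wood 188 [357.6 182.6] [ 0.592  -0.2271] rect [ 0.5966 -0.2327] [0.0847 0.1092] 32.0
wood 38 [327.7 182.4] [ 0.6711 -0.1673] rect [ 0.6743 -0.1678] [0.024  0.0532] 48.0
wood 43 [251.7 183.2] [ 0.8661 -0.0071] rect [ 0.8655 -0.0056] [0.0232 0.0493] 44.3
wood 906 [356.5 206.1] [ 0.5125 -0.1006] rect [ 0.5334 -0.1255] [0.264  0.1993] 34.7
dark 69 [361.2 167.5] [ 0.6055 -0.2669] rect [ 0.6066 -0.27  ] [0.013  0.1425] 31.5
dark 70 [321.3 178.6] [ 0.6636 -0.1217] rect [ 0.6649 -0.1247] [0.01   0.1289] 37.4
dark 92 [391.  187.1] [ 0.459  -0.2115] rect [ 0.4604 -0.2142] [0.0142 0.1309] 27.9
dark 103 [349.1 200.7] [ 0.5155 -0.0629] rect [ 0.5178 -0.0656] [0.0121 0.1218] 34.2
```

Careful with the scale: shifts go in shares of 0.3 m and turns go in shares of pi/2 rad. That gives: -0.0314 m is -0.1047, 0.0268 m is 0.0893.

```bash
python3 -m creep '[[[0.05, 0.0893, -0.1047, -0.0033, 0], [0.05, 0.0893, -0.1047, -0.0033, 0], [0.05, 0.0893, -0.1047, -0.0033, 0], [0.05, 0.0893, -0.1047, -0.0033, 0], [0.05, 0.0893, -0.1047, -0.0033, 0], [0.05, 0.0893, -0.1047, -0.0033, 0], [0.05, 0.0893, -0.1047, -0.0033, 0], [0.05, 0.0893, -0.1047, -0.0033, 0], [0.05, 0.0893, -0.1047, -0.0033, 0], [0.05, 0.0893, -0.1047, -0.0033, 0], [0.05, 0.0893, -0.1047, -0.0033, 0], [0.05, 0.0893, -0.1047, -0.0033, 0], [0.05, 0.0893, -0.1047, -0.0033, 0], [0.05, 0.0893, -0.1047, -0.0033, 0], [0.05, 0.0893, -0.1047, -0.0033, 0], [0.05, 0.0893, -0.1047, -0.0033, 0], [0.05, 0.0893, -0.1047, -0.0033, 0], [0.05, 0.0893, -0.1047, -0.0033, 0], [0.05, 0.0893, -0.1047, -0.0033, 0], [0.05, 0.0893, -0.1047, -0.0033, 0]]]'
python3 -m creep '[[[0.05, 0, 0, 0, 0], [0.05, 0, 0, 0, 0]]]'
python3 - <<'E'
from h import *
s=snapshot("wrist"); cv2.imwrite("pics/w1.png",s["color"]);o=get_obs();print(o["tool_pos"],o["ee_rot"])
for a,c,k in blobs(s,(110,150,50),(130,255,255),100)[1]:
    p=np.ascontiguousarray(cast(s,k,.016)[:,:2],dtype=np.float32);r=cv2.minAreaRect(p);print(a,c.round(),np.round(cast(s,c,.016)[0],4),np.round(r[0],4),np.round(r[1],4),round(r[2],1))
E
```

```text
time: 1.92
tool_pos: [0.5043, 0.2007, 0.2033]
ee_rot: [3.141, -0.0, 0.231]
wrist_force: [-0.2, 0.4, 0.7]
width: 0.0498
finger_force: 0.0
time: 2.08
tool_pos: [0.5038, 0.1999, 0.202]
ee_rot: [3.141, 0.003, 0.234]
wrist_force: [0.3, -0.8, -0.3]
width: 0.0499
finger_force: 0.0
[0.50360337 0.19863558 0.20262893] [3.14077148e+00 2.05670562e-03 2.32108445e-01]
442 [231. 126.] [0.5404 0.3078 0.016 ] [0.5403 0.3078] [0.0234 0.0233] 71.3
426 [359. 138.] [0.5605 0.1652 0.016 ] [0.5604 0.1652] [0.0233 0.023 ] 43.0
393 [277. 178.] [0.495  0.2458 0.016 ] [0.4948 0.2457] [0.0226 0.0238] 75.5
375 [226. 214.] [0.4381 0.2964 0.016 ] [0.4382 0.2962] [0.0234 0.0239] 21.9
361 [332. 220.] [0.4603 0.1715 0.016 ] [0.4602 0.1716] [0.0229 0.0232] 41.3
```

View pics/w1.png

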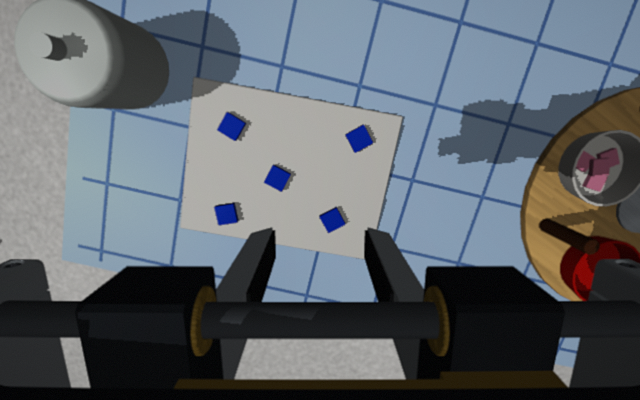

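The wrist view shows all five tiles sharply at (231,126), (359,138), (277,178), (226,214) and (332,220), with the fingers below them. I'll take (332,220) first.

To row units: 0.036 m is 0.12, 0.032 m is 0.1067, -0.122 rad is -0.0777.

```bash
cat > t.py <<'E'
import sys
from h import *
x,y,z,w=map(float,sys.argv[1:5]);o=get_obs();w0=o["ee_rot"][2];d=np.array([x,y,z])-o["tool_pos"]
c,s=np.cos(w),np.sin(w)
print("turn",round(w0-w,3),"then",np.round([c*d[0]+s*d[1],s*d[0]-c*d[1],-d[2]],4))
E
python3 -m creep '[[[0.045, 0, 0, 0, -0.0777], [0.045, 0, 0, 0, -0.0777], [0.045, 0, 0, 0, -0.0777], [0.045, 0, 0, 0, -0.0777], [0.045, -0.0867, -0.02, 0, 0], [0.045, -0.0867, -0.02, 0, 0], [0.045, 0, 0, 0.12, 0], [0.045, 0, 0, 0.12, 0], [0.045, 0, 0, 0.12, 0], [0.045, 0, 0, 0.12, 0], [0.045, 0, 0, 0.1067, 0], [0.045, 0, 0, 0, 0]]]'
python3 t.py .4575 .1735 .0105 .721
```

```text
time: 3.13
tool_pos: [0.4506, 0.17, 0.0209]
ee_rot: [-3.136, 0.012, 0.716]
wrist_force: [-1.0, 0.1, -0.4]
width: 0.0449
finger_force: 0.0
turn -0.005 then [0.0075 0.002  0.0104]
```

To row units: 0.003 m is 0.01, 0.001 m is 0.0033.

```bash
python3 -m creep '[[[0.045, 0.01, 0.0033, 0, 0], [0.045, 0, 0, 0, 0], [0.045, 0, 0, 0, 0]]]'; python3 t.py .4575 .1735 .0105 .721
python3 - <<'E'
from h import *
s=snapshot("wrist"); cv2.imwrite("pics/w2.png",s["color"][100:])
E
```

```text
time: 3.38
tool_pos: [0.4624, 0.1747, 0.0309]
ee_rot: [3.139, -0.005, 0.718]
wrist_force: [0.4, 0.6, 0.3]
width: 0.0449
finger_force: 0.0
turn -0.003 then [-0.0045 -0.0023  0.0204]
```

View pics/w2.png

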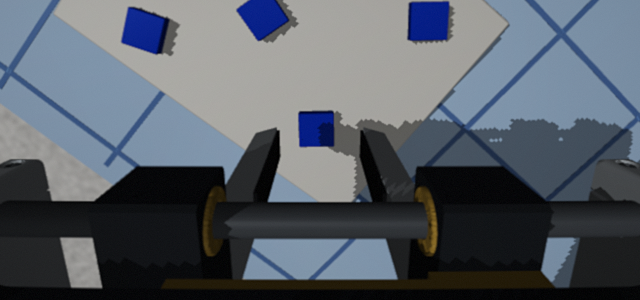

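The picture shows the tile at (316,228) in the full frame, square to the fingers and midway between the tips at about 272 and 367.

To row units: 0.01 m is 0.0333, 0.004 m is 0.0133.

```bash
python3 -m creep '[[[0.045, -0.0117, -0.0067, 0.0333, 0], [0.045, 0, 0, 0.0167, 0], [0.045, 0, 0, 0.0133, 0], [0.045, 0, 0, 0, 0], [0.045, 0, 0, 0, 0], [0.045, 0, 0, 0, 0]]]'; python3 t.py .4575 .1735 .0105 .721
```

```text
time: 3.93
tool_pos: [0.4559, 0.1738, 0.0084]
ee_rot: [3.142, 0.0, 0.719]
wrist_force: [-0.8, -0.8, 0.1]
width: 0.0449
finger_force: 0.0
turn -0.002 then [ 0.001   0.0013 -0.0021]
```

To row units: -0.04 m is -0.1333, -0.03 m is -0.1.

```bash
python3 -m creep '[[[0.045, 0.0033, 0.0033, -0.005, 0], [0.01, 0, 0, 0, 0], [0.01, 0, 0, 0, 0], [0.01, 0, 0, 0, 0], [0.01, 0, 0, 0, 0], [0.01, 0, 0, 0, 0], [0.01, 0, 0, 0, 0], [0.01, 0, 0, -0.1, 0], [0.01, 0, 0, -0.1333, 0], [0.01, 0, 0, -0.1333, 0], [0.01, 0, 0, 0, 0]]]'; python3 t.py .478 -.137 .12 .721
```

```text
time: 4.85
tool_pos: [0.4625, 0.175, 0.1293]
ee_rot: [3.134, -0.015, 0.719]
wrist_force: [0.5, 0.7, 1.8]
width: 0.0099
finger_force: 0.0
turn -0.002 then [-0.1944  0.2446  0.0093]
```

```bash
python3 -m creep '[[[0.045, 0, 0, 0, 0], [0.045, 0, 0, 0, 0], [0.045, 0, 0, 0, 0], [0.045, 0, 0, 0, 0]]]'; python3 - <<'E'
from h import *
o=get_obs();print(o["tool_pos"],o["ee_rot"])
for n in("wrist","top","side"):
    s=snapshot(n)
    if n=="wrist":cv2.imwrite("pics/w3.png",s["color"])
    for a,c,k in blobs(s,(110,150,50),(130,255,255),10)[1]:
        p=np.ascontiguousarray(cast(s,k,.016)[:,:2],dtype=np.float32);r=cv2.minAreaRect(p);print(n,a,c.round(),np.round(cast(s,c,.016)[0],4),np.round(r[1],4),round(r[2],1))
E
```

```text
time: 5.18
tool_pos: [0.4559, 0.1733, 0.1177]
ee_rot: [-3.14, 0.004, 0.719]
wrist_force: [0.7, -0.7, -0.3]
width: 0.033
finger_force: 0.0
[0.45594058 0.17325434 0.11774617] [-3.13978545  0.00383031  0.71879763]
wrist 816 [260.  14.] [0.539  0.3075 0.016 ] [0.0235 0.0228] 71.3
wrist 742 [283. 108.] [0.4944 0.2461 0.016 ] [0.0232 0.0232] 75.2
wrist 760 [402. 112.] [0.56   0.1655 0.016 ] [0.0227 0.0239] 41.4
wrist 723 [196. 119.] [0.4377 0.2967 0.016 ] [0.0227 0.0236] 22.6
wrist 631 [321. 192.] [0.4604 0.172  0.016 ] [0.0236 0.0228] 41.8
side 43 [288. 247.] [0.5562 0.1689 0.016 ] [0.0192 0.0235] 40.5
side 56 [316. 263.] [0.4555 0.1758 0.016 ] [0.0184 0.0249] 38.0
side 64 [286. 272.] [0.4906 0.2506 0.016 ] [0.023  0.0266] 73.2
side 61 [257. 278.] [0.5354 0.3127 0.016 ] [0.0225 0.0257] 68.5
side 72 [291. 293.] [0.4327 0.3013 0.016 ] [0.0221 0.0274] 27.1
```

View pics/w3.png

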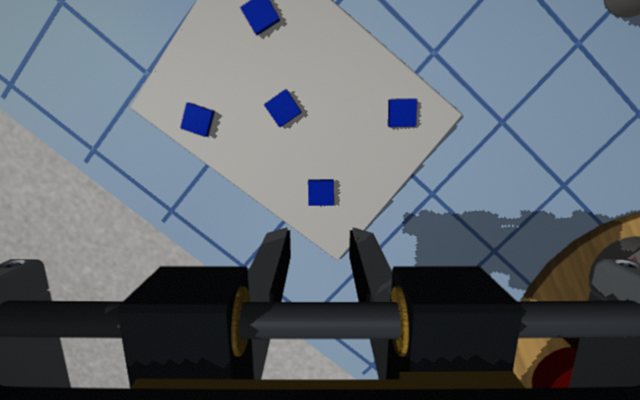

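The picture shows the tile untouched at (321,192), with the fingers still opening. They move at only about 0.07 m/s, so I most likely lifted before they had closed. I'll retry with more closing time and check before lifting.

To row units: 0.034 m is 0.1133, 0.002 m is 0.0067.

```bash
python3 -m creep '[[[0.036, 0.0033, 0.0067, 0.1133, 0], [0.036, 0, 0, 0.1133, 0], [0.036, 0, 0, 0.1133, 0], [0.036, 0, 0, 0.02, 0], [0.036, 0, 0, 0, 0], [0.036, 0, 0, 0, 0], [0.036, 0, 0, 0, 0], [0.036, 0, 0, 0, 0]]]'; python3 -m creep '[[[0.01, 0, 0, 0, 0], [0.01, 0, 0, 0, 0], [0.01, 0, 0, 0, 0], [0.01, 0, 0, 0, 0], [0.01, 0, 0, 0, 0]]]'
```

```text
time: 6.0
tool_pos: [0.4614, 0.1733, 0.0146]
ee_rot: [3.139, -0.004, 0.719]
wrist_force: [0.3, 0.3, -0.2]
width: 0.0364
finger_force: 0.0
time: 6.42
tool_pos: [0.4594, 0.1728, 0.0121]
ee_rot: [3.141, -0.0, 0.719]
wrist_force: [-0.5, -1.1, -0.8]
width: 0.0104
finger_force: 0.0
```

```bash
python3 - <<'E'
from h import *
o=get_obs();print(o["tool_pos"],o["width"])
a=snapshot("wrist")["color"][100:350,170:470];s=snapshot("side");b=s["color"][160:310,230:400]
b=cv2.resize(b,None,fx=2.5,fy=2.5,interpolation=2);c=np.zeros((375,725,3),np.uint8);c[:250,:300]=a;c[:,300:]=b
cv2.imwrite("pics/c4.png",c)
E
```

```text
[0.45941117 0.17281326 0.01210979] 0.01041986859373919
```

View pics/c4.png

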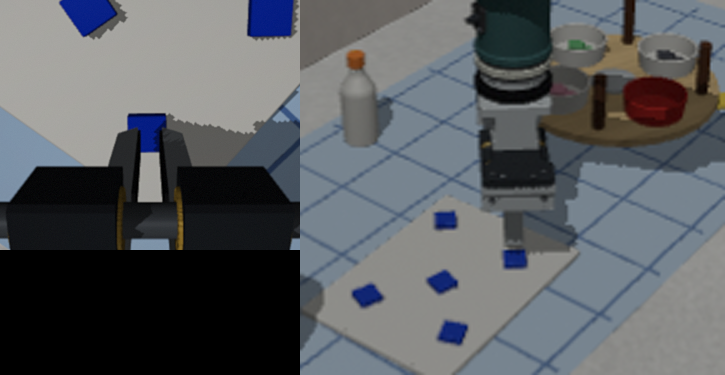

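The picture shows the closed tips overlapping the top of the tile, so they're still above it and the TCP reads a few mm too low. I'll open and go down in small steps, watching the force.

To row units: -0.006 m is -0.02.

```bash
python3 -m creep '[[[0.036, 0, 0, -0.02, 0], [0.036, 0, 0, 0, 0], [0.036, 0, 0, 0, 0], [0.036, 0, 0, 0, 0], [0.036, 0, 0, 0, 0], [0.036, 0, 0, 0, 0]]]'; python3 -m creep '[[[0.036, 0, 0, 0.0133, 0], [0.036, 0, 0, 0.0133, 0], [0.036, 0, 0, 0, 0], [0.036, 0, 0, 0, 0], [0.036, 0, 0, 0, 0]]]';python3 -m creep '[[[0.036, 0, 0, 0.0067, 0], [0.036, 0, 0, 0, 0], [0.036, 0, 0, 0, 0]]]';python3 -m creep '[[[0.036, 0, 0, 0.0067, 0], [0.036, 0, 0, 0, 0], [0.036, 0, 0, 0, 0]]]'
```

```text
time: 7.02
tool_pos: [0.4592, 0.1728, 0.0178]
ee_rot: [-3.142, 0.0, 0.719]
wrist_force: [0.3, -0.1, -0.5]
width: 0.036
finger_force: 0.0
time: 7.43
tool_pos: [0.4592, 0.1727, 0.0097]
ee_rot: [-3.141, 0.0, 0.719]
wrist_force: [-0.1, 0.3, -0.5]
width: 0.0359
finger_force: 0.0
time: 7.68
tool_pos: [0.4593, 0.1727, 0.0079]
ee_rot: [3.142, 0.0, 0.719]
wrist_force: [-0.2, -0.3, 0.3]
width: 0.0358
finger_force: 0.0
time: 7.93
tool_pos: [0.4592, 0.1728, 0.0058]
ee_rot: [-3.142, 0.0, 0.719]
wrist_force: [0.2, 1.1, -0.2]
width: 0.0359
finger_force: 0.0
```

To row units: 0.002 m is 0.0067.

```bash
for i in 1; do python3 -m creep '[[[0.036, 0, 0, 0.0067, 0], [0.036, 0, 0, 0, 0], [0.036, 0, 0, 0, 0]]]'; done; python3 -m creep '[[[0.036, 0, 0, 0.0067, 0], [0.036, 0, 0, 0, 0], [0.036, 0, 0, 0, 0]]]'; python3 -m creep '[[[0.036, 0, 0, 0.0067, 0], [0.036, 0, 0, 0, 0], [0.036, 0, 0, 0, 0]]]'
```

```text
time: 8.18
tool_pos: [0.4592, 0.1727, 0.0038]
ee_rot: [-3.141, 0.0, 0.719]
wrist_force: [-0.2, -0.5, -0.4]
width: 0.0361
finger_force: 0.0
time: 8.43
tool_pos: [0.4592, 0.1727, 0.0018]
ee_rot: [-3.141, 0.0, 0.719]
wrist_force: [0.0, 0.5, 0.4]
width: 0.0356
finger_force: 0.0
time: 8.68
tool_pos: [0.4592, 0.1727, -0.0002]
ee_rot: [-3.142, 0.0, 0.719]
wrist_force: [0.5, 0.2, 0.7]
width: 0.0359
finger_force: 0.0
```

```bash
python3 -m creep '[[[0.01, 0, 0, 0, 0], [0.01, 0, 0, 0, 0], [0.01, 0, 0, 0, 0], [0.01, 0, 0, 0, 0], [0.01, 0, 0, 0, 0]]]'
```

```text
time: 9.1
tool_pos: [0.4594, 0.1728, -0.0]
ee_rot: [3.141, -0.0, 0.719]
wrist_force: [0.7, -0.8, 0.3]
width: 0.0104
finger_force: 0.0
```

```bash
python3 - <<'E'
from h import *
w=snapshot("wrist");a=w["color"][200:280,260:380];s=snapshot("side");b=s["color"][215:295,255:375]
c=np.hstack([cv2.resize(q,None,fx=3.3,fy=3.3,interpolation=0) for q in(a,b)]);print(c.shape)
cv2.imwrite("pics/c5.png",c)
# wrist cam pose in world and projection of TCP
o=get_obs()
for n,q in(("w",w),("s",s)):
    E=q["extrinsics"];print(n,-E[:3,:3].T@E[:3,3])
    for z in(0,.016):
        p=np.r_[o["tool_pos"][:2],z]
        K=np.array([[q["fx"],0,q["cx"]],[0,q["fy"],q["cy"]],[0,0,1]])
        print(z,cv2.projectPoints(p[None],cv2.Rodrigues(E[:3,:3])[0],E[:3,3],K,np.array([q["k1"],0,0,0]))[0].ravel())
E
```

```text
(264, 792, 3)
w [0.51340331 0.21648725 0.20071612]
0 [315.02122109 231.42477165]
0.016 [314.67320879 240.47828147]
s [-0.13744013  0.93934191  0.78678873]
0 [315.04042771 266.66051645]
0.016 [315.04631652 261.85722395]
```

View pics/c5.png

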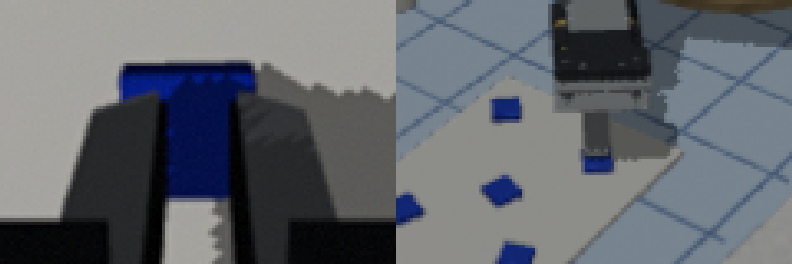

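The crops show the tips at about (307,229) and (335,229) in the wrist frame. In the side view their lower end is at (316,262.6), which puts them at about z = 0.016 while the reading is 0.0. The real tips are therefore about 16 mm above the reading, so I'll open and go lower.

To row units: -0.004 m is -0.0133, 0.002 m is 0.0067.

```bash
python3 -m creep '[[[0.036, 0, 0, -0.0133, 0], [0.036, 0, 0, 0, 0], [0.036, 0, 0, 0, 0], [0.036, 0, 0, 0, 0], [0.036, 0, 0, 0, 0], [0.036, 0, 0, 0.0133, 0], [0.036, 0, 0, 0.0067, 0], [0.036, 0, 0, 0, 0], [0.036, 0, 0, 0, 0]]]'; python3 -m creep '[[[0.036, 0, 0, 0.0067, 0], [0.036, 0, 0, 0, 0], [0.036, 0, 0, 0, 0]]]'; python3 -m creep '[[[0.036, 0, 0, 0.0067, 0], [0.036, 0, 0, 0, 0], [0.036, 0, 0, 0, 0]]]'
```

```text
time: 9.95
tool_pos: [0.459, 0.1727, -0.0025]
ee_rot: [-3.141, 0.001, 0.719]
wrist_force: [0.2, 0.4, 0.8]
width: 0.0363
finger_force: 0.0
time: 10.2
tool_pos: [0.4592, 0.1728, -0.0042]
ee_rot: [-3.142, 0.0, 0.719]
wrist_force: [0.8, 0.9, 0.2]
width: 0.0356
finger_force: 0.0
time: 10.45
tool_pos: [0.4593, 0.1728, -0.0062]
ee_rot: [-3.142, 0.0, 0.719]
wrist_force: [0.6, 0.4, -0.8]
width: 0.036
finger_force: 0.0
```

```bash
python3 -m creep '[[[0.036, 0, 0, 0.0067, 0], [0.036, 0, 0, 0, 0], [0.036, 0, 0, 0, 0]]]'; python3 -m creep '[[[0.01, 0, 0, 0, 0], [0.01, 0, 0, 0, 0], [0.01, 0, 0, 0, 0], [0.01, 0, 0, 0, 0], [0.01, 0, 0, 0, 0]]]'
```

```text
time: 10.7
tool_pos: [0.4592, 0.1727, -0.0082]
ee_rot: [-3.141, 0.0, 0.719]
wrist_force: [0.6, -0.2, 0.3]
width: 0.0356
finger_force: 0.0
time: 11.12
tool_pos: [0.4594, 0.1728, -0.008]
ee_rot: [3.141, -0.0, 0.719]
wrist_force: [-1.5, 0.5, -0.2]
width: 0.0231
finger_force: 30.0
```

Gripped: width 23 mm, force 30 N. The TCP reading is about 19 mm low, so I'll allow for that. Next, carry the tile to the dish.

To row units: -0.04 m is -0.1333, 0.0307 m is 0.1023.

```bash
python3 -m creep '[[[0.01, 0, 0, -0.1, 0], [0.01, 0, 0, -0.1333, 0], [0.01, 0, 0, -0.1333, 0], [0.01, 0, 0, -0.0667, 0], [0.01, -0.0793, 0.1023, 0, 0], [0.01, -0.0793, 0.1023, 0, 0], [0.01, -0.0793, 0.1023, 0, 0], [0.01, -0.0793, 0.1023, 0, 0], [0.01, -0.0793, 0.1023, 0, 0], [0.01, -0.0793, 0.1023, 0, 0], [0.01, -0.0793, 0.1023, 0, 0], [0.01, -0.0793, 0.1023, 0, 0], [0.01, 0, 0, 0, 0], [0.01, 0, 0, 0, 0], [0.01, 0, 0, 0, 0], [0.01, 0, 0, 0, 0]]]'; python3 t.py .478 -.137 .036 .721;  python3 - <<'E'
from h import *
s=snapshot("wrist")
for nm,lo,hi,z in(("blue",(110,150,50),(130,255,255),.13),("red",(0,170,40),(8,255,255),.05)):
    for a,c,k in blobs(s,lo,hi,100)[1]:
        p=np.ascontiguousarray(cast(s,k,z)[:,:2],dtype=np.float32);r=cv2.minAreaRect(p);print(nm,a,c.round(),np.round(r[0],4),np.round(r[1],4))
E
```

```text
time: 12.45
tool_pos: [0.4777, -0.1361, 0.1219]
ee_rot: [-3.141, -0.0, 0.72]
wrist_force: [0.1, -0.7, 0.6]
width: 0.0228
finger_force: 30.0
turn -0.001 then [-0.0004  0.0009  0.0859]
blue 1669 [320. 245.] [ 0.475  -0.1421] [0.0272 0.0253]
red 5891 [324. 193.] [ 0.4879 -0.135 ] [0.0648 0.0819]
```

To row units: -0.04 m is -0.1333, 0.035 m is 0.1167.

```bash
python3 -m creep '[[[0.01, 0, 0.0033, 0.1333, 0], [0.01, 0, 0, 0.1167, 0], [0.01, 0, 0, 0.03, 0], [0.01, 0, 0, 0, 0], [0.01, 0, 0, 0, 0], [0.01, 0, 0, 0, 0], [0.01, 0, 0, 0, 0], [0.036, 0, 0, 0, 0], [0.036, 0, 0, 0, 0], [0.036, 0, 0, 0, 0], [0.036, 0, 0, 0, 0], [0.036, 0, 0, -0.1, 0], [0.036, 0, 0, -0.1333, 0], [0.036, 0, 0, -0.0533, 0]]]'; python3 -m creep '[[[0.036, 0.1087, -0.073, 0, 0], [0.036, 0.1087, -0.073, 0, 0], [0.036, 0.1087, -0.073, 0, 0], [0.036, 0.1087, -0.073, 0, 0], [0.036, 0.1087, -0.073, 0, 0], [0.036, 0.1087, -0.073, 0, 0], [0.036, 0.1087, -0.073, 0, 0], [0.036, 0.1087, -0.073, 0, 0], [0.036, 0, 0, 0, 0], [0.036, 0, 0, 0, 0], [0.036, 0, 0, 0, 0]]]';python3 t.py .559 .166 -.008 .72
python3 - <<'E'
from h import *
for n in("wrist","side"):
    s=snapshot(n)
    for a,c,k in blobs(s,(110,150,50),(130,255,255),10)[1]:
        print(n,a,c.round(),np.round(cast(s,c,.016 if c[0]<330 or n=="wrist" else .05)[0],4))
E
```

```text
time: 13.67
tool_pos: [0.4804, -0.139, 0.1288]
ee_rot: [3.136, -0.003, 0.719]
wrist_force: [0.7, -0.4, 0.9]
width: 0.0362
finger_force: 0.0
time: 14.58
tool_pos: [0.5591, 0.1649, 0.1236]
ee_rot: [3.141, 0.001, 0.719]
wrist_force: [0.3, 0.4, -0.4]
width: 0.0356
finger_force: 0.0
turn -0.001 then [ 0.0007 -0.0009  0.1316]
wrist 734 [181. 104.] [0.5408 0.3078 0.016 ]
wrist 600 [206. 188.] [0.4953 0.2459 0.016 ]
wrist 592 [317. 192.] [0.561  0.1656 0.016 ]
wrist 595 [127. 198.] [0.4383 0.2966 0.016 ]
side 24 [372. 201.] [ 0.4767 -0.1335  0.05  ]
side 43 [288. 247.] [0.5562 0.1689 0.016 ]
side 60 [286. 272.] [0.491  0.2503 0.016 ]
side 62 [257. 278.] [0.5352 0.313  0.016 ]
side 72 [291. 293.] [0.4327 0.3013 0.016 ]
```

Tile 1 shows inside the dish in the side view. On to the second.

To row units: 0.04 m is 0.1333, -0.001 m is -0.0033.

```bash
python3 -m creep '[[[0.036, 0.0033, -0.0033, 0.1333, 0], [0.036, 0, 0, 0.1333, 0], [0.036, 0, 0, 0.1, 0], [0.036, 0, 0, 0.0433, 0], [0.036, 0, 0, 0.0267, 0], [0.036, 0, 0, 0, 0], [0.036, 0, 0, 0, 0], [0.036, 0, 0, 0, 0], [0.01, 0, 0, 0, 0], [0.01, 0, 0, 0, 0], [0.01, 0, 0, 0, 0], [0.01, 0, 0, 0, 0], [0.01, 0, 0, 0, 0]]]'
```

```text
time: 15.77
tool_pos: [0.5603, 0.1672, -0.0057]
ee_rot: [3.141, -0.002, 0.719]
wrist_force: [-1.0, 0.8, 4.6]
width: 0.0102
finger_force: 2.4
```

To row units: -0.015 m is -0.05.

```bash
python3 -m creep '[[[0.036, 0, 0, -0.05, 0], [0.036, 0, 0, 0, 0], [0.036, 0, 0, 0, 0], [0.036, 0, 0, 0, 0], [0.036, 0, 0, 0, 0]]]';python3 t.py .559 .166 -.008 .72
python3 - <<'E'
from h import *
for n in("wrist","side"):
    s=snapshot(n)
    for a,c,k in blobs(s,(110,150,50),(130,255,255),10)[1]:
        p=np.ascontiguousarray(cast(s,k,.016)[:,:2],dtype=np.float32);r=cv2.minAreaRect(p)
        print(n,a,c.round(),np.round(cast(s,c,.016 if c[0]<330 or n=="wrist" else .05)[0],4),np.round(r[1],4),r[2])
E
```

```text
time: 16.18
tool_pos: [0.5588, 0.1667, 0.0069]
ee_rot: [-3.141, 0.001, 0.719]
wrist_force: [0.4, 1.0, 0.4]
width: 0.0356
finger_force: 0.0
turn -0.001 then [-0.0003  0.0006  0.0149]
wrist 1883 [99. 99.] [0.5409 0.308  0.016 ] [0.0237 0.0235] 71.48031616210938
wrist 1426 [145. 229.] [0.4955 0.2461 0.016 ] [0.0232 0.0235] 75.05840301513672
wrist 1459 [319. 234.] [0.5613 0.1658 0.016 ] [0.0241 0.0234] 41.25624465942383
wrist 1283 [ 25. 242.] [0.439  0.2974 0.016 ] [0.0239 0.0236] 22.508155822753906
side 23 [372. 201.] [ 0.4771 -0.1332  0.05  ] [0.0222 0.0186] 41.42594528198242
side 22 [288. 249.] [0.5514 0.1735 0.016 ] [0.0163 0.0135] 40.45867156982422
side 60 [286. 272.] [0.491  0.2503 0.016 ] [0.024 0.024] 76.66082763671875
side 61 [257. 278.] [0.5354 0.3127 0.016 ] [0.0225 0.0257] 68.46746826171875
side 72 [291. 293.] [0.4327 0.3013 0.016 ] [0.0221 0.0274] 27.097745895385742
```

To row units: 0.012 m is 0.04, 0.004 m is 0.0133.

```bash
python3 -m creep '[[[0.036, 0, 0, 0.04, 0], [0.036, 0, 0, 0.0133, 0], [0.036, 0, 0, 0.0067, 0], [0.036, 0, 0, 0, 0], [0.036, 0, 0, 0, 0], [0.036, 0, 0, 0, 0]]]'; python3 -m creep '[[[0.01, 0, 0, 0, 0], [0.01, 0, 0, 0, 0], [0.01, 0, 0, 0, 0], [0.01, 0, 0, 0, 0], [0.01, 0, 0, 0, 0]]]'
```

```text
time: 16.78
tool_pos: [0.5596, 0.1668, -0.0099]
ee_rot: [3.141, -0.0, 0.719]
wrist_force: [0.4, -0.6, -0.1]
width: 0.0357
finger_force: 0.0
time: 17.2
tool_pos: [0.5598, 0.1669, -0.0096]
ee_rot: [3.141, -0.001, 0.719]
wrist_force: [0.6, -0.6, 1.5]
width: 0.0237
finger_force: 30.0
```

To row units: -0.04 m is -0.1333, -0.0327 m is -0.109.

```bash
python3 -m creep '[[[0.01, 0, 0, -0.1, 0], [0.01, 0, 0, -0.1333, 0], [0.01, 0, 0, -0.1333, 0], [0.01, 0, 0, -0.0733, 0], [0.01, -0.109, 0.0727, 0, 0], [0.01, -0.109, 0.0727, 0, 0], [0.01, -0.109, 0.0727, 0, 0], [0.01, -0.109, 0.0727, 0, 0], [0.01, -0.109, 0.0727, 0, 0], [0.01, -0.109, 0.0727, 0, 0], [0.01, -0.109, 0.0727, 0, 0], [0.01, -0.109, 0.0727, 0, 0], [0.01, 0, 0, 0, 0], [0.01, 0, 0, 0, 0], [0.01, 0, 0, 0, 0]]]'; python3 t.py .478 -.137 .040 .72; python3 -m creep '[[[0.01, 0, 0, 0.1333, 0], [0.01, 0, 0, 0.1167, 0], [0.01, 0, 0, 0.02, 0], [0.01, 0, 0, 0, 0], [0.01, 0, 0, 0, 0], [0.01, 0, 0, 0, 0], [0.036, 0, 0, 0, 0], [0.036, 0, 0, 0, 0], [0.036, 0, 0, 0, 0], [0.036, 0, 0, 0, 0], [0.036, 0, 0, -0.1, 0], [0.036, 0, 0, -0.1333, 0], [0.036, 0, 0, -0.04, 0]]]'
```

```text
time: 18.45
tool_pos: [0.4774, -0.1363, 0.1219]
ee_rot: [-3.141, -0.001, 0.718]
wrist_force: [-0.2, -0.7, 0.2]
width: 0.0233
finger_force: 30.0
turn -0.002 then [-0.      0.0009  0.0819]
time: 19.53
tool_pos: [0.4801, -0.1379, 0.1288]
ee_rot: [3.133, -0.004, 0.719]
wrist_force: [1.6, -0.0, 0.7]
width: 0.0362
finger_force: 0.0
```

To row units: 0.0375 m is 0.125, -0.0083 m is -0.0277, -0.118 rad is -0.0751.

```bash
python3 -m creep '[[[0.036, 0, 0, 0, -0.0751], [0.036, 0, 0, 0, -0.0751], [0.036, 0, 0, 0, -0.0751], [0.036, 0, 0, 0, -0.0751], [0.036, 0, 0, 0, -0.0751], [0.036, 0.125, -0.0277, 0, 0], [0.036, 0.125, -0.0277, 0, 0], [0.036, 0.125, -0.0277, 0, 0], [0.036, 0.125, -0.0277, 0, 0], [0.036, 0.125, -0.0277, 0, 0], [0.036, 0.125, -0.0277, 0, 0], [0.036, 0.125, -0.0277, 0, 0], [0.036, 0.125, -0.0277, 0, 0], [0.036, 0.125, -0.0277, 0, 0], [0.036, 0.125, -0.0277, 0, 0], [0.036, 0, 0, 0, 0], [0.036, 0, 0, 0, 0], [0.036, 0, 0, 0, 0]]]';python3 t.py .494 .247 -.0105 1.309
python3 - <<'E'
from h import *
for n in("wrist","side"):
    s=snapshot(n)
    for a,c,k in blobs(s,(110,150,50),(130,255,255),10)[1]:
        p=np.ascontiguousarray(cast(s,k,.016)[:,:2],dtype=np.float32);r=cv2.minAreaRect(p)
        print(n,a,c.round(),np.round(cast(s,c,.016 if c[0]<330 or n=="wrist" else .05)[0],4),np.round(r[1],4),r[2])
E
```

```text
time: 21.03
tool_pos: [0.4943, 0.2465, 0.1227]
ee_rot: [3.142, 0.001, 1.309]
wrist_force: [-0.8, -0.2, 0.6]
width: 0.0359
finger_force: 0.0
turn 0.0 then [ 0.0004 -0.0004  0.1332]
wrist 710 [348. 112.] [0.54   0.3088 0.016 ] [0.023  0.0233] 71.4660873413086
wrist 653 [242. 155.] [0.4378 0.2975 0.016 ] [0.0236 0.023 ] 22.290529251098633
wrist 608 [317. 192.] [0.4945 0.2469 0.016 ] [0.0238 0.0225] 74.47465515136719
side 32 [372. 199.] [ 0.4814 -0.1412  0.05  ] [0.0224 0.0305] 41.35367965698242
side 60 [286. 272.] [0.491  0.2503 0.016 ] [0.024 0.024] 76.66082763671875
side 62 [257. 278.] [0.5352 0.313  0.016 ] [0.0225 0.0257] 68.46746826171875
side 72 [291. 293.] [0.4327 0.3013 0.016 ] [0.0221 0.0274] 27.097745895385742
```

To row units: 0.04 m is 0.1333, 0.03 m is 0.1.

```bash
python3 -m creep '[[[0.036, 0, 0, 0.1333, 0], [0.036, 0, 0, 0.1333, 0], [0.036, 0, 0, 0.1, 0], [0.036, 0, 0, 0.0467, 0], [0.036, 0, 0, 0.03, 0], [0.036, 0, 0, 0, 0], [0.036, 0, 0, 0, 0], [0.036, 0, 0, 0, 0], [0.036, 0, 0, 0, 0], [0.036, 0, 0, 0, 0]]]'; python3 -m creep '[[[0.01, 0, 0, 0, 0], [0.01, 0, 0, 0, 0], [0.01, 0, 0, 0, 0], [0.01, 0, 0, 0, 0], [0.01, 0, 0, 0, 0]]]'
```

```text
time: 21.97
tool_pos: [0.4955, 0.2473, -0.0085]
ee_rot: [3.139, -0.002, 1.309]
wrist_force: [-0.2, -0.6, 0.2]
width: 0.0361
finger_force: 0.0
time: 22.38
tool_pos: [0.4946, 0.2472, -0.0096]
ee_rot: [3.141, -0.0, 1.309]
wrist_force: [-0.2, 0.6, 2.2]
width: 0.0229
finger_force: 30.0
```

To row units: -0.04 m is -0.1333, -0.0375 m is -0.125.

```bash
python3 -m creep '[[[0.01, 0, 0, -0.1, 0], [0.01, 0, 0, -0.1333, 0], [0.01, 0, 0, -0.1333, 0], [0.01, 0, 0, -0.0733, 0], [0.01, -0.125, 0.0277, 0, 0], [0.01, -0.125, 0.0277, 0, 0], [0.01, -0.125, 0.0277, 0, 0], [0.01, -0.125, 0.0277, 0, 0], [0.01, -0.125, 0.0277, 0, 0], [0.01, -0.125, 0.0277, 0, 0], [0.01, -0.125, 0.0277, 0, 0], [0.01, -0.125, 0.0277, 0, 0], [0.01, -0.125, 0.0277, 0, 0], [0.01, -0.125, 0.0277, 0, 0], [0.01, 0, 0, 0, 0], [0.01, 0, 0, 0, 0], [0.01, 0, 0, 0, 0]]]'; python3 t.py .478 -.137 .044 1.309; python3 -m creep '[[[0.01, 0, 0, 0.1333, 0], [0.01, 0, 0, 0.1, 0], [0.01, 0, 0, 0.0267, 0], [0.01, 0, 0, 0, 0], [0.01, 0, 0, 0, 0], [0.01, 0, 0, 0, 0], [0.036, 0, 0, 0, 0], [0.036, 0, 0, 0, 0], [0.036, 0, 0, 0, 0], [0.036, 0, 0, 0, 0], [0.036, 0, 0, -0.1, 0], [0.036, 0, 0, -0.1333, 0], [0.036, 0, 0, -0.04, 0], [0.036, 0, 0, 0, 0], [0.036, 0, 0, 0, 0], [0.036, 0, 0, 0, 0]]]'
python3 - <<'E'
from h import *
o=get_obs();print(o["tool_pos"])
w=snapshot("wrist");s=snapshot("side")
c=np.hstack([cv2.resize(w["color"],None,fx=.625,fy=.625),cv2.resize(s["color"][140:240,300:440],(350,250),interpolation=2)]);cv2.imwrite("pics/c6.png",c)
s=snapshot("side")
for a,c,k in blobs(s,(110,150,50),(130,255,255),10)[1]: print(a,c.round())
E
```

```text
time: 23.8
tool_pos: [0.4772, -0.1362, 0.1216]
ee_rot: [-3.141, -0.001, 1.308]
wrist_force: [-0.3, 1.4, -0.4]
width: 0.0234
finger_force: 30.0
turn -0.001 then [-0.0006  0.001   0.0776]
time: 25.13
tool_pos: [0.4764, -0.1364, 0.1242]
ee_rot: [-3.139, -0.0, 1.309]
wrist_force: [0.1, 0.6, 0.5]
width: 0.0358
finger_force: 0.0
[ 0.47639674 -0.13636562  0.12418818]
62 [372. 199.]
61 [257. 278.]
72 [291. 293.]
```

View pics/c6.png

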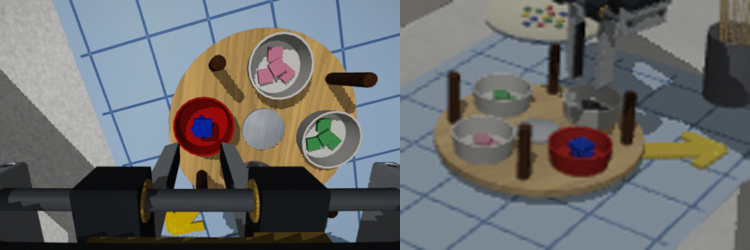

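All three tiles lie in the red dish (wrist crop (203,125), side crop (580,147)), and two remain on the board. Next I'll grip post3, the one at about 114°, with the fingers closing tangentially.

Careful with the scale: shifts go in shares of 0.3 m and turns go in shares of pi/2 rad. That gives: 0.0317 m is 0.1057, 0.0257 m is 0.0857, -0.1135 rad is -0.0723.

```bash
python3 -m creep '[[[0.05, 0, 0, 0, -0.0723], [0.05, 0, 0, 0, -0.0723], [0.05, 0, 0, 0, -0.0723], [0.05, 0, 0, 0, -0.0723], [0.05, 0, 0, 0, -0.0723], [0.05, 0, 0, 0, -0.0723], [0.05, 0.0857, 0.1057, 0, 0], [0.05, 0.0857, 0.1057, 0, 0], [0.05, 0, 0, 0, 0], [0.05, 0, 0, 0, 0], [0.05, 0, 0, 0, 0]]]'; python3 t.py .5133 -.0637 .053 1.99
python3 - <<'E'
from h import *
o=get_obs();w=snapshot("wrist");E=w["extrinsics"]
K=np.array([[w["fx"],0,w["cx"]],[0,w["fy"],w["cy"]],[0,0,1]])
for z in(.034,.105):print(cv2.projectPoints(np.array([[.5133,-.0637,z]]),cv2.Rodrigues(E[:3,:3])[0],E[:3,3],K,np.array([w["k1"],0,0,0]))[0].ravel())
for a,c,k in blobs(w,(0,60,0),(20,255,60),100)[1]:
    print("dark",a,c.round(),cv2.boundingRect(k))
cv2.imwrite("pics/w7.png",w["color"])
E
```

```text
time: 26.2
tool_pos: [0.5137, -0.0639, 0.1248]
ee_rot: [-3.139, -0.001, 1.991]
wrist_force: [0.2, -0.8, -0.1]
width: 0.05
finger_force: 0.0
turn 0.001 then [ 0.0004 -0.0003  0.0718]
[318.13794279 194.31660099]
[317.39585308 217.33632152]
dark 719 [321. 212.] (311, 191, 21, 42)
dark 120 [278. 229.] (261, 218, 33, 31)
dark 297 [216. 253.] (207, 229, 23, 43)
dark 106 [284. 285.] (278, 273, 14, 24)
dark 159 [206. 298.] (195, 285, 22, 31)
dark 113 [431. 294.] (423, 285, 17, 20)
dark 178 [439. 329.] (428, 298, 20, 58)
dark 109 [541. 384.] (529, 377, 33, 12)
dark 132 [210. 385.] (198, 378, 27, 12)
dark 105 [387. 386.] (372, 381, 30, 9)
```

View pics/w7.png

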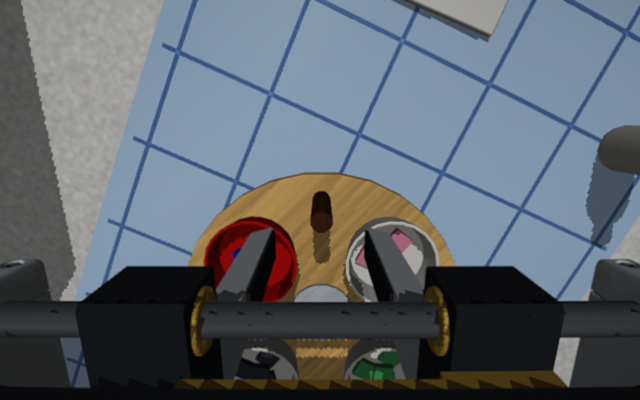

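The post stands at (321,212), top near (321,225), about midway between the finger tips at 270 and 370. Descend and grip.

To row units: 0.035 m is 0.1167, -0.002 m is -0.0067.

```bash
python3 -m creep '[[[0.05, -0.0067, 0, 0.1167, 0], [0.05, 0, 0, 0.1167, 0], [0.05, 0, 0, 0, 0], [0.05, 0, 0, 0, 0], [0.05, 0, 0, 0, 0]]]';python3 -m creep '[[[0.01, 0, 0, 0, 0], [0.01, 0, 0, 0, 0], [0.01, 0, 0, 0, 0], [0.01, 0, 0, 0, 0], [0.01, 0, 0, 0, 0], [0.01, 0, 0, 0, 0], [0.01, 0, 0, 0, 0]]]'
```

```text
time: 26.67
tool_pos: [0.5158, -0.0667, 0.0575]
ee_rot: [3.14, 0.001, 1.988]
wrist_force: [0.3, 0.6, 0.4]
width: 0.0503
finger_force: 0.0
time: 27.25
tool_pos: [0.5155, -0.0658, 0.0564]
ee_rot: [3.141, 0.001, 1.99]
wrist_force: [0.0, -0.2, 1.5]
width: 0.0156
finger_force: 30.0
```

To row units: -0.0118 m is -0.0393, -0.0006 m is -0.002, -0.1057 rad is -0.0673.

```bash
python3 -m creep '[[[0.01, -0.002, -0.0393, 0, -0.0673], [0.01, -0.002, -0.0393, 0, -0.0673], [0.01, -0.002, -0.0393, 0, -0.0673], [0.01, -0.002, -0.0393, 0, -0.0673], [0.01, -0.002, -0.0393, 0, -0.0673], [0.01, -0.002, -0.0393, 0, -0.0673], [0.01, -0.002, -0.0393, 0, -0.0673], [0.01, -0.002, -0.0393, 0, -0.0673], [0.01, -0.002, -0.0393, 0, -0.0673], [0.01, 0, 0, 0, 0], [0.01, 0, 0, 0, 0], [0.01, 0, 0, 0, 0], [0.01, 0, 0, 0, 0]]]'
python3 - <<'E'
from h import *
np.set_printoptions(precision=4,suppress=True)
for n in("top","side"):
    s=snapshot(n)
    for nm,lo,hi,z in(("red",(0,170,40),(8,255,255),.05),("yel",(20,150,80),(32,255,255),.006),("blue",(110,150,50),(130,255,255),.045),("dark",(0,60,0),(20,255,60),.07)):
        for a,c,k in blobs(s,lo,hi,15)[1]:
            p=cast(s,c,z)[0]
            if abs(p[:2]-[.5,-.2]).max()<.18: print(n,nm,a,c.round(1),p[:2])
    cv2.imwrite(f"pics/{n}8.png",s["color"])
E
```

```text
time: 28.33
tool_pos: [0.4522, -0.1454, 0.0564]
ee_rot: [-3.141, 0.003, 2.94]
wrist_force: [4.1, -1.3, -1.0]
width: 0.0152
finger_force: 30.0
top yel 246 [400.9 258. ] [ 0.4025 -0.2966]
top dark 27 [369.6 180.7] [ 0.6682 -0.1887]
top dark 16 [332.5 206.2] [ 0.5797 -0.0574]
top dark 29 [397.  217.5] [ 0.5367 -0.2777]
side red 85 [374.1 190.2] [ 0.5077 -0.1928]
side red 75 [390.2 191.7] [ 0.4625 -0.2159]
side yel 240 [414.3 199.5] [ 0.4109 -0.2895]
side dark 61 [331.7 169.6] [ 0.6749 -0.1934]
side dark 21 [391.2 186. ] [ 0.4618 -0.2178]
side dark 84 [329.5 194.2] [ 0.5839 -0.0582]
side dark 153 [380.4 196. ] [ 0.4566 -0.144 ]
```

```bash
python3 - <<'E'
from h import *
s=snapshot("wrist");cv2.imwrite("pics/w9.png",s["color"]);A=np.array([.558,-.1665])
def an(p):d=p[:2]-A;return np.round(np.r_[p[:2],np.hypot(*d),np.degrees(np.arctan2(d[1],d[0]))%360],4)
for nm,lo,hi,z in(("red",(0,150,25),(8,255,255),.05),("yel",(20,150,60),(32,255,255),.006),("dark",(0,60,0),(20,255,60),.07)):
    for a,c,k in blobs(s,lo,hi,150)[1]:
        print(nm,a,c.round(1),an(cast(s,c,z)[0]),cv2.boundingRect(k))
        if nm=="yel":
            P=cast(s,k,z)[:,:2].astype(np.float32);t=cv2.minEnclosingTriangle(np.ascontiguousarray(P)[:,None])[1][:,0]
            print([an(q) for q in t], an(P[np.argmax(np.hypot(*(P-A).T))]))
E
```

```text
red 1751 [222.4 260.3] [ 4.639000e-01 -2.147000e-01  1.057000e-01  2.071268e+02] (168, 242, 106, 59)
yel 8197 [122.6 192. ] [ 4.110000e-01 -2.923000e-01  1.935000e-01  2.205492e+02] (59, 139, 144, 116)
[array([  0.3349,  -0.2762,   0.2486, 206.1757]), array([ 4.891000e-01, -2.271000e-01,  9.180000e-02,  2.213148e+02]), array([  0.4107,  -0.3786,   0.2582, 235.2307])] [  0.3751  -0.3304   0.2457 221.8648]
yel 444 [278.9 322.3] [ 5.442000e-01 -2.004000e-01  3.660000e-02  2.479078e+02] (275, 288, 11, 68)
[array([ 5.496000e-01, -2.106000e-01,  4.490000e-02,  2.592809e+02]), array([ 4.902000e-01, -1.819000e-01,  6.950000e-02,  1.928061e+02]), array([ 5.968000e-01, -2.088000e-01,  5.740000e-02,  3.125246e+02])] [ 5.133000e-01 -1.922000e-01  5.150000e-02  2.099251e+02]
yel 172 [361.8 331.2] [ 5.66500e-01 -1.33300e-01  3.43000e-02  7.56365e+01] (360, 309, 5, 46)Traceback (most recent call last):
  File "<stdin>", line 8, in <module>
TypeError: 'NoneType' object is not subscriptable
```

View pics/w9.png

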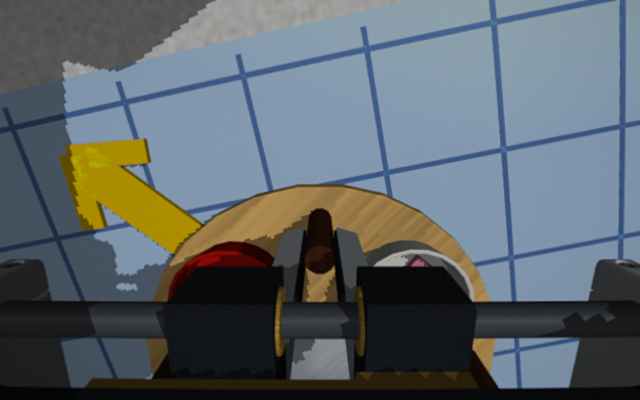

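The wrist view shows the arrow sharply, tip near (66,150) and shaft to (185,240), which points to 220.3°. The gripped post is at (320,258), so the red dish is at about 213.8°. It needs about 0.113 rad more.

To row units: -0.0126 m is -0.042, -0.0007 m is -0.0023, -0.113 rad is -0.0719.

```bash
python3 -m creep '[[[0.01, -0.0023, -0.042, 0, -0.0719], [0.01, 0, 0, 0, 0], [0.01, 0, 0, 0, 0], [0.01, 0, 0, 0, 0], [0.01, 0, 0, 0, 0], [0.01, 0, 0, 0, 0]]]'
python3 - <<'E'
from h import *
A=np.array([.558,-.1665])
def an(p):d=p[:2]-A;return np.round(np.r_[p[:2],np.hypot(*d),np.degrees(np.arctan2(d[1],d[0]))%360],4)
print("tcp",an(get_obs()["tool_pos"]))
for n in("top","side"):
    s=snapshot(n)
    for nm,lo,hi,z in(("red",(0,150,30),(8,255,255),.05),("blue",(110,150,50),(130,255,255),.045),("dark",(0,60,0),(20,255,60),.07)):
        for a,c,k in blobs(s,lo,hi,12)[1]:
            p=cast(s,c,z)[0]
            if abs(p[:2]-[.5,-.2]).max()<.19: print(n,nm,a,c.round(1),an(p))
    print([ (a,c.round()) for a,c,k in blobs(s,(110,150,50),(130,255,255),12)[1]])
E
```

```text
time: 28.98
tool_pos: [0.4505, -0.1578, 0.0565]
ee_rot: [-3.141, 0.003, 3.054]
wrist_force: [5.8, -1.2, -0.4]
width: 0.0151
finger_force: 30.0
tcp [ 4.505000e-01 -1.578000e-01  1.079000e-01  1.753544e+02]
top dark 25 [366.1 180.3] [ 6.697000e-01 -1.765000e-01  1.122000e-01  3.548851e+02]
top dark 16 [332.1 209.7] [ 5.6750e-01 -5.5600e-02  1.1130e-01  8.5096e+01]
top dark 27 [397.3 213.5] [ 5.504000e-01 -2.793000e-01  1.131000e-01  2.661655e+02]
[(np.int32(24), array([229., 223.])), (np.int32(26), array([232., 252.]))]
side red 136 [375.3 188.3] [ 5.112000e-01 -2.058000e-01  6.110000e-02  2.200755e+02]
side red 39 [390.4 191.5] [ 4.627000e-01 -2.179000e-01  1.083000e-01  2.083206e+02]
side dark 54 [329.  170.4] [ 6.781000e-01 -1.831000e-01  1.212000e-01  3.521505e+02]
side dark 13 [376.2 176.8] [ 5.311000e-01 -2.416000e-01  7.980000e-02  2.503339e+02]
side dark 157 [381.4 194.6] [ 4.586000e-01 -1.529000e-01  1.003000e-01  1.722102e+02]
side dark 85 [332.5 195.9] [ 5.70700e-01 -5.55000e-02  1.11800e-01  8.34936e+01]
[(np.int32(62), array([257., 278.])), (np.int32(72), array([291., 293.]))]
```

The posts and the gripper both put the red dish at 220.4°, against the arrow at about 220.3°. The gripper is still holding the post, so I'm handing in.

```bash
python3 -c "
from bench import *
print(close_job())"
```

```text
the job is handed in; nothing more can be done
None
```

I handed the job in at about 29 s: three blue tiles are in the red dish and two are still on the board; the dish measured 220.4° against the arrow's 220.3°, and the gripper is still holding a carousel post.

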